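# Mesh a door closer's main arm onto its splined pinion and hold it home

## Robot

A 6-joint arm with a two-finger parallel gripper is mounted at the origin on the work surface. World frame = base frame: x ahead of the robot, y to its left, z up, the work surface at z = 0. Lengths are in mm, angles in rad, forces in N, time in s.
With the tool pointing down it reaches from about 325 to 775 mm from the base axis. Payload 5.5 kg.
Tool frame: the origin (TCP) lies between the finger pads; the fingertips stand 22 mm ahead of it and the grasp point (between the pads) lies 3 mm ahead of it; z points along the fingers, y is the line along which they close (so a half turn about z gives the same grasp; the last joint's range is limited). The gripper opens to 88 mm and grips with 3 to 60 N. Pads are 20 mm wide; open, the fingers measure 115 mm over their backs; the gripper's body (75 mm by 178 mm) begins 61 mm behind the grasp point.
Start: joints at [-1.239, 0.091, 1.231, -0, 1.82, -0.057], TCP at [227.448, -555.233, 244.631] pointing down, gripper open.
Joint ranges: [-2.87, 2.87], [-0.86, 2.18], [0.17, 2.46], [-1.51, 4.65], [0.06, 2.69], [-2.65, 2.65]. Speed limits (rad/s): [2.57, 2.57, 3.01, 3.14, 3.14, 3.14].

## Interface

Orientations are given as a unit quaternion [x, y, z, w].
In Python, from workcell import manip, get_image, camera_model, workorder gives the robot as it stands.
- The arm moves only by the shell command python3 -m inch 'ROWS' [FORCE]. ROWS is a JSON list of rows, 1 to 12 of them, each of 7 numbers: the finger opening in mm, then dx, dy, dz in units of 100 mm, then a rotation vector rx, ry, rz in rad; each row shifts and turns the commanded pose from where the row before left it, along the tool's axes as they then stand; what a row does not reach is not made up. A row lasts 1/8 s, in which the tool goes at most 62.5 mm and 0.188 rad, less where a joint would pass 70% of its speed; a pose out of reach is approached as far as the arm can. The fingers move at their own pace and stop on an object; FORCE is the grip in N (left out, the last holds). Time passes only in rows, so rows that do not move let the fingers close. It prints the time, the measured TCP pose, the force, the opening and the grip force at its end. Input that does not fit is refused with a message, and nothing moves.
- manip.sense(): the state, without advancing time (a new reading comes with each control period).
- get_image(name): name is "scene" or "top" or "wrist"; returns the picture (384x512x3 uint8, red, green, blue); there is no depth.
- camera_model(name): a dict with "K" (3x3 intrinsics, pixels), "pose" (4x4, takes a point from camera to world coordinates); the wrist camera has in their place "tool_from_camera" (4x4, takes a point from camera to tool coordinates, whose origin is the TCP and whose axes are the flange's). Camera axes: x right, y up, looking along -z (the intrinsics and any distortion apply to the point x, -y, -z); pixel columns grow to the right and rows downward; lengths in mm; the calibration is good to about 2 mm. The wrist camera is an equidistant fisheye: a pixel r from the principal point sees the ray r / f radians off the axis. A picture is of the moment at which its call begins: read the wrist's pose just before it. camera_model takes no time and is no camera call.
- workorder.hand_in(): hands the job in; it is judged then, once.
The state is a dict: "t": time; "q": joint angles; "qvel": joint speeds; "joint_torque": joint torques, N m; "position": TCP position; "orientation": TCP orientation; "wrist_force": force on the tool from outside, world axes, zero at the start; "torque": the same for the moment, N m; "width": finger opening in mm; "gripper_force": force on a finger pad.
Only numpy, scipy, OpenCV 4.12 (cv2) and the standard library are available. Lean on these libraries where they do the work, as an engineer would, in place of code of your own. Each camera call takes 0.05 s, during which the arm holds its last target. There are 200 camera calls.

## Task

The front door's closer stands on the hall unit with its splined pinion pointing up: pick up its main arm (the flat bar with the thick splined eye) and put the eye over the pinion so that the bar points out over the closer's plain front, away from the mounting plate, as squarely as the splines allow. Turn the arm until the splines mesh, slide it all the way down onto the collar and keep pressing it down firmly but not by brute force, with a push of about 10 to 15 N, so that the fixing screw can be put in; finish in that state, with the gripper still on the arm and still pressing. Leave the forearm rod and the kettlebell where they are.

Things in the scene. Friction and masses are not known exactly. Their poses are not given: they have to be found in the camera images.
- closer: Silver door closer, a fixed block 46 (x) by 220 (y) by 60 mm high on a dark mat. Origin on the bench under the pinion axis, z up; it reaches from y = -90 to +130 mm. The plain front faces its own -x; at the back (+x) is a 250 mm long mounting plate with screws. The pinion stands up from its top at x = y = 0.
- pinion_seat (a point): On the pinion's vertical axis, on top of its collar (26 mm across), 64 mm above the bench: where the centre of the eye's underside must end. Above it: six ribs 15 mm high (4 wide, 21 mm tip to tip, root 15 across), then a plain nose, 15 mm across for 3.5 mm and tapering to 8 mm at its top, 24 mm above this point. The point turns with the pinion, its x axis along a rib.
- pinion (a joint): Angle of the pinion in the closer (rad), counter-clockwise from above, in -0.35 to 0.35; at 0 one rib points square out of the closer's front (-x of the closer), the others at 60 degree steps. Very stiff (6 N m): it will not turn. Splines mesh where ribs and grooves agree within about 0.1 rad; unmeshed, the eye stops on the ribs, 15 mm above the collar.
- main_arm: Main arm, steel, about 0.22 kg, flat on the bench. Origin: underside of the eye, on its hole's axis; x along the bar to the elbow, z up. Eye: block 40 (x) by 34 (y, flat sides to grip) by 18 mm high; through hole with six grooves 6 wide, 23 mm over the grooves, 17 over the teeth between them, about 1 mm clear of the pinion all round; one groove points along +x, the others at 60 degree steps.
- elbow (a point): Underside of the main arm's round elbow knuckle (26 mm across, 18 high), on its axis, 170 mm along the arm's x from the eye's axis. The bar between is 22 mm wide and 6 mm thick, 6 to 12 mm above the underside.
- forearm: Bystander: the closer's forearm, a thin round rod 12 mm in diameter and 210 mm long over all with a small round joint and a flat foot plate 60 mm wide, lying on the bench beyond the closer. Origin in the middle of the rod's underside, x towards the foot.
- kettlebell: Bystander: small green kettlebell, 2 kg, 108 mm across and 158 mm high with its handle, standing to the left. Origin at the centre of its underside.
Not all that is in view belongs to the job. Leave any brown or red look-alike of the main_arm alone.

How it is judged:
By the outcome, as a careful person would: the job done as asked, in the order asked, and still so for the second after the job is handed in, while the arm keeps its last pose, push and grip.
It also fails if it takes over 51 s, if anything falls off the work surface, if the arm or the gripper's body presses on something with over 40 N, if the wrist force passes 120 N, or if a joint passes its speed limit or range.

## Working session

There is one attempt and no reset: what is moved stays moved. The work goes in short steps, Python scripts to look and compute and a shell command to move; the robot and the scene stay as the last step left them, time stands still between calls to the robot, and variables do not carry over. Pictures are saved under pics/ and viewed, at most 10 in all, crops included, and the job is handed in when it is done.

```bash
mkdir -p pics; python3 - <<'E'
from workcell import manip,get_image,camera_model
import cv2,numpy as np
s=manip.sense();print(s)
for n in("scene","top","wrist"):
    im=get_image(n);cv2.imwrite(f"pics/{n}0.png",im[:,:,::-1]);m=camera_model(n);print(n,{k:np.round(v,3).tolist() if not isinstance(v,str) else v for k,v in m.items()})
a=[cv2.imread(f"pics/{n}0.png") for n in("scene","top")]
E
```

```text
{'t': 0.0, 'q': array([-1.23873128e+00,  9.18544741e-02,  1.23186407e+00, -5.52174436e-07,
        1.81978330e+00, -5.66810809e-02]), 'qvel': array([-0.00045037,  0.00020713, -0.00173834, -0.00119405, -0.00107493,
        0.00056296]), 'joint_torque': array([-2.92714667e-04, -4.46449184e+01, -4.06445181e+01,  6.98548369e-02,
        2.93050020e-02, -1.38158880e-04]), 'position': array([ 227.34555408, -554.9949397 ,  243.52177375]), 'orientation': array([ 9.81168522e-01,  1.93151287e-01, -1.31290508e-04, -9.45525322e-04]), 'wrist_force': array([ 0.50343858,  0.22709043, -0.48306834]), 'torque': array([5.36715826e-02, 5.32388214e-05, 1.65639288e-02]), 'gripper_force': 0.0, 'width': 87.73378556714782}
scene {'K': [[369.37, 0.0, 256.652], [0.0, 369.37, 187.497], [0.0, 0.0, 1.0]], 'pose': [[-0.514, -0.539, 0.667, 1349.616], [0.857, -0.307, 0.413, 594.111], [-0.018, 0.785, 0.62, 903.528], [0.0, 0.0, 0.0, 1.0]]}
top {'K': [[466.606, 0.0, 260.018], [0.0, 466.606, 192.882], [0.0, 0.0, 1.0]], 'pose': [[0.017, 0.982, -0.187, 179.3], [-1.0, 0.016, -0.006, 35.007], [-0.002, 0.187, 0.982, 1560.939], [0.0, 0.0, 0.0, 1.0]]}
wrist {'K': [[297.319, 0.0, 253.098], [0.0, 297.319, 189.031], [0.0, 0.0, 1.0]], 'tool_from_camera': [[-0.001, 0.959, 0.283, 77.288], [1.0, 0.001, 0.0, 1.118], [0.0, 0.283, -0.959, -139.842], [0.0, 0.0, 0.0, 1.0]]}
```

View pics/top0.png

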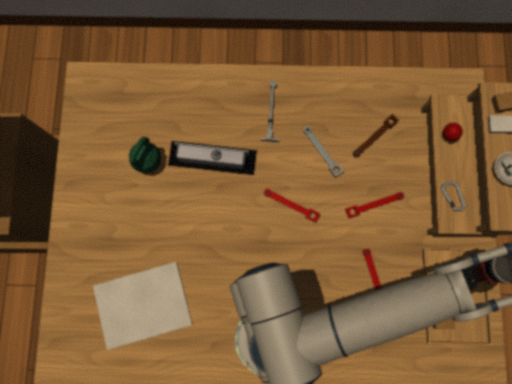

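View pics/scene0.png

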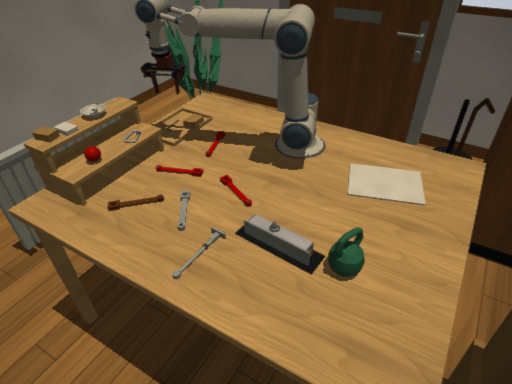

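The top view shows the silver main arm at about (308,128)–(336,170), the closer at (170–256, 142–173) with its pinion near (216,154), the forearm at (272,83–140) and the kettlebell at (145,155). The red and brown pieces are decoys. In the scene view the main arm is at (184,210) and the pinion at (275,228).

```bash
cat > h.py <<'E'
import numpy as np,cv2
from workcell import manip,get_image,camera_model
from scipy.spatial.transform import Rotation as R
def ray(n,u,v,s=None):
    m=camera_model(n);K=np.array(m["K"]);x=(u-K[0,2])/K[0,0];y=(v-K[1,2])/K[1,1]
    if n=="wrist":
        r=np.hypot(x,y);d=np.array([x/r*np.sin(r),-y/r*np.sin(r),-np.cos(r)]) if r>1e-9 else np.array([0,0,-1.])
        T=np.eye(4);T[:3,:3]=R.from_quat(s["orientation"]).as_matrix();T[:3,3]=s["position"];P=T@np.array(m["tool_from_camera"])
    else: d=np.array([x,-y,-1.]);P=np.array(m["pose"])
    return P[:3,3],P[:3,:3]@d
def onz(n,u,v,z,s=None):
    o,d=ray(n,u,v,s);return o+d*(z-o[2])/d[2]
E
python3 - <<'E'
from h import *
im=cv2.imread("pics/top0.png")
c=cv2.resize(im[75:205,160:360],None,fx=4,fy=4,interpolation=cv2.INTER_CUBIC);cv2.imwrite("pics/topc.png",c)
hsv=cv2.cvtColor(im,cv2.COLOR_BGR2HSV)
m=((hsv[...,1]<60)&(hsv[...,2]>70)).astype(np.uint8)
n,l,st,ce=cv2.connectedComponentsWithStats(m)
for i in range(1,n):
    if st[i,4]>20 and 160<ce[i][0]<360 and 75<ce[i][1]<205: 
        p=np.argwhere(l==i)[:,::-1].astype(np.float32);print(st[i],ce[i],cv2.minAreaRect(p))
for u,v,z in((336,170,18),(308,128,18),(216,154,86)):print(onz("top",u,v,z))
o1,d1=ray("top",216,154);o2,d2=ray("scene",275,227)
a=np.linalg.lstsq(np.c_[d1,-d2],o2-o1,rcond=None)[0];print(o1+a[0]*d1,o2+a[1]*d2)
E
```

```text
[271  82   5   9  26] [272.65384615  85.15384615] ((273.0, 86.0), (8.0, 4.0), 90.0)
[270  92   3  28  44] [271.27272727 104.93181818] ((271.27435302734375, 105.51371765136719), (1.5980037450790405, 27.06618881225586), 2.862405300140381)
[262 122  15  19  62] [269.69354839 133.88709677] ((269.8663635253906, 130.83663940429688), (14.030025482177734, 17.81116485595703), 5.710592269897461)
[305 128  37  48 263] [322.32319392 151.56653992] ((322.553466796875, 150.30140686035156), (56.61036682128906, 8.620027542114258), 55.980648040771484)
[ 176  143   72   22 1020] [210.21960784 153.5754902 ] ((210.76220703125, 153.64024353027344), (71.44921112060547, 15.46041488647461), 6.34019136428833)
[ 555.584337   -212.97619521   18.        ]
[ 703.20775223 -118.26378874   18.        ]
[586.38288638 189.42243909  86.        ]
[592.53057577 191.75439083  63.72574788] [592.52202375 191.77164065  63.72519345]
```

View pics/topc.png

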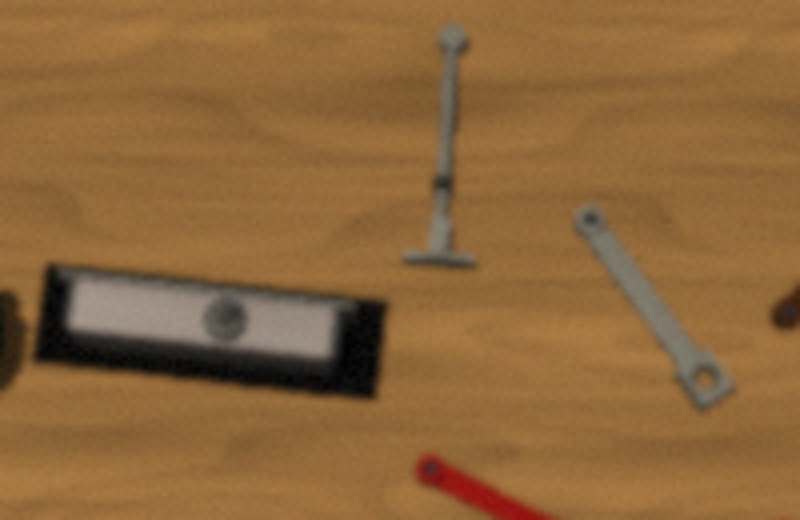

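The crop shows the eye's hole at about (336.5,169.3) and the elbow at (307.5,129.3), which are about 170 mm apart as they should be. The pinion is at (216.3,154.5), the mounting plate is on the far side and the front faces the robot. I'll look at the pinion with the wrist camera first.

Units first: shifts go in units of 100 mm. So -33 mm is -0.33, 50 mm is 0.5.

```bash
python3 -m inch '[[88, 0, 0, 0, 0, 0, -0.18], [88, 0.5, -0.33, 0, 0, 0, 0], [88, 0.5, -0.33, 0, 0, 0, 0], [88, 0.5, -0.33, 0, 0, 0, 0], [88, 0.5, -0.33, 0, 0, 0, 0], [88, 0.5, -0.33, 0, 0, 0, 0], [88, 0.5, -0.33, 0, 0, 0, 0], [88, 0.5, -0.33, 0, 0, 0, 0], [88, 0.5, -0.33, 0, 0, 0, 0], [88, 0.5, -0.33, 0, 0, 0, 0], [88, 0.5, -0.33, 0, 0, 0, 0], [88, 0.5, -0.33, 0, 0, 0, 0]]'
python3 -m inch '[[88, 0.5, -0.33, 0.2, 0, 0, 0], [88, 0.46, -0.33, 0.3, 0, 0, 0], [88, 0, 0, 0.4, 0, 0, 0], [88, 0, 0, 0.38, 0, 0, 0], [88, 0, 0, 0, 0, 0, 0], [88, 0, 0, 0, 0, 0, 0]]'
python3 - <<'E'
from h import *
s=manip.sense();im=get_image("wrist")[:,:,::-1];cv2.imwrite("pics/w1.png",im);np.save("w1.npy",np.r_[s["position"],s["orientation"]]);print(s["t"],s["position"],s["orientation"])
E
```

```text
t: 1.65
position: [495.7, 48.9, 244.5]
orientation: [0.96, 0.281, 0.0, 0.0]
wrist_force: [0.9, -0.8, 0.2]
width: 87.9
gripper_force: 0.0
t: 2.4
position: [540.4, 152.3, 119.2]
orientation: [0.96, 0.28, 0.001, 0.0]
wrist_force: [0.0, -0.4, 0.8]
width: 87.9
gripper_force: 0.0
2.4 [540.44072823 152.29190214 119.23469213] [9.59861240e-01 2.80473959e-01 8.69492817e-04 5.32285004e-05]
```

View pics/w1.png

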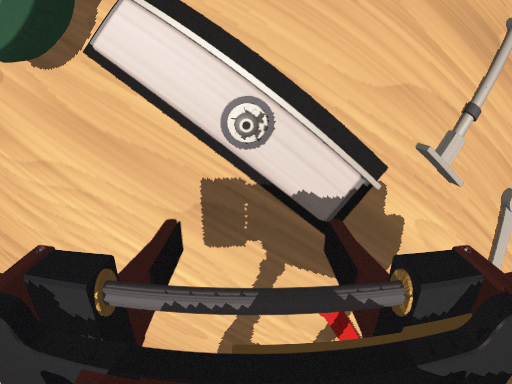

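The wrist view shows the pinion at (247,123), its collar and ribs in clear sight, with the plate on the far side. I'll rectify that patch onto the rib-top plane and take the closer's direction from its edges.

```bash
cat >> h.py <<'E'
def proj(P,s):
    m=camera_model("wrist");K=np.array(m["K"]);T=np.eye(4);T[:3,:3]=R.from_quat(s["orientation"]).as_matrix();T[:3,3]=s["position"]
    C=np.linalg.inv(T@np.array(m["tool_from_camera"]));p=P@C[:3,:3].T+C[:3,3];x,y,z=p[...,0],-p[...,1],-p[...,2]
    r=np.hypot(x,y);th=np.arctan2(r,z);return np.stack([K[0,2]+K[0,0]*th*x/r,K[1,2]+K[1,1]*th*y/r],-1).astype(np.float32)
def rect(im,s,cx,cy,z,half,n=600):  # up=+x world, left=+y world
    g=np.linspace(half,-half,n);X,Y=np.meshgrid(cx+g,cy+g,indexing="ij");uv=proj(np.stack([X,Y,X*0+z],-1),s)
    return cv2.remap(im,uv[...,0],uv[...,1],cv2.INTER_CUBIC)
E
python3 - <<'E'
from h import *
a=np.load("w1.npy");s=dict(position=a[:3],orientation=a[3:]);im=cv2.imread("pics/w1.png")
for z in(64,79,88):print(z,onz("wrist",247,124.5,z,s))
c=onz("wrist",247,124.5,88,s)
cv2.imwrite("pics/r1.png",rect(im,s,c[0],c[1],79,16))
r=rect(im,s,c[0],c[1],60,150);cv2.imwrite("pics/r1b.png",r)
# top face mask
h=cv2.cvtColor(r,cv2.COLOR_BGR2HSV);m=((h[...,1]<45)&(h[...,2]>120)).astype(np.uint8)
cs,_=cv2.findContours(m,0,2);k=max(cs,key=cv2.contourArea);(cx,cy),(w,hh),an=cv2.minAreaRect(k);print(cx,cy,w/2,hh/2,an, "centre",c[0]+150-cy/2,c[1]+150-cx/2)
cv2.drawContours(r,[cv2.boxPoints(cv2.minAreaRect(k)).astype(int)],0,(0,0,255),1);cv2.imwrite("pics/r1b.png",r)
i=np.hstack([cv2.resize(cv2.imread("pics/r1.png"),(400,400)),cv2.resize(r,(400,400))]);cv2.imwrite("pics/r1c.png",i)
E
```

```text
64 [592.4553508  189.01304981  64.        ]
79 [593.4744439  189.31088371  79.        ]
88 [594.08589976 189.48958405  88.        ]
272.841064453125 292.8310852050781 235.14100646972656 49.30802536010742 5.659482002258301 centre 597.6703571616764 203.06905182516402
```

View pics/r1c.png

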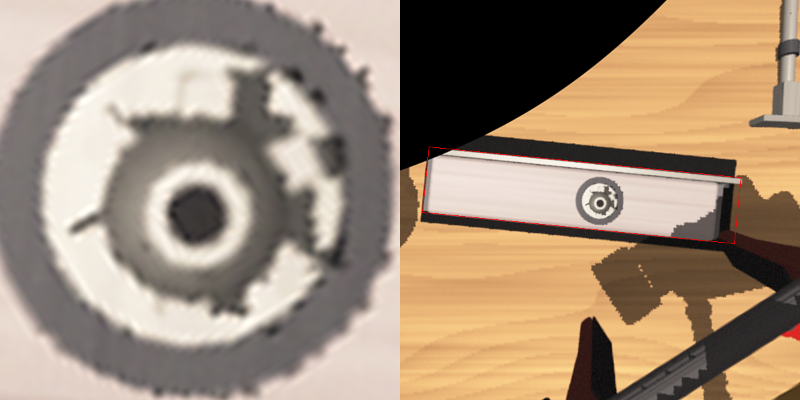

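The pinion's nose is the dark ring and the collar is the white disc. The ribs are white on white, so I'll stretch the contrast.

```bash
python3 - <<'E'
from h import *
im=cv2.imread("pics/w1.png")
c=im[98:150,220:276,1].astype(float);print(np.percentile(c,[50,80,90,95,99]))
a=np.clip((c-170)/(255-170),0,1)*255
a=cv2.resize(a.astype(np.uint8),(600,557),interpolation=cv2.INTER_LANCZOS4);cv2.imwrite("pics/c1.png",a)
np.set_printoptions(linewidth=250);print(im[108:141,231:266,1])
E
```

```text
[140. 220. 233. 237. 241.]
[[113 112 175 ... 109 109 110]
 [114 155 235 ... 103 111 109]
 [158 224 238 ...  93  84 102]
 ...
 [106 105 109 ... 102 103 101]
 [105 107 108 ... 100  97  99]
 [108 109 107 ...  99  99 100]]
```

View pics/c1.png

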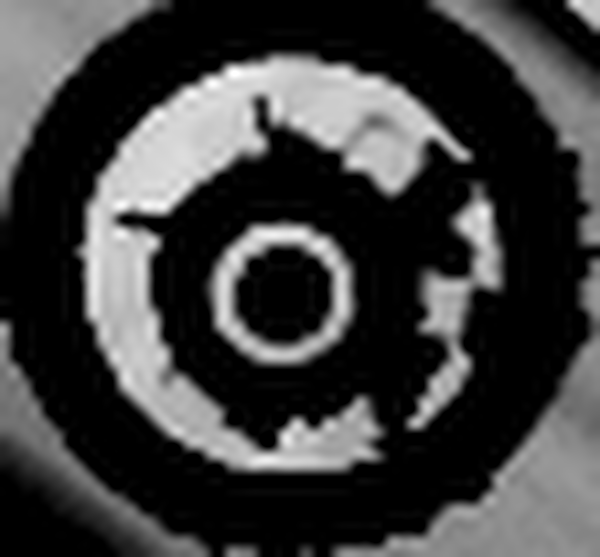

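The visible rib faces lie at about 36° and 96° clockwise from image up, though shading makes that uncertain. I'll take a closer look from low in front of the closer.

Scaled: -42 mm is -0.42, -21 mm is -0.21.

```bash
python3 -m inch '[[88, 0, 0, 0, 0, 0, 0.167], [88, 0, 0, 0, 0, 0, 0.167], [88, 0, 0, 0, 0, 0, 0.167], [88, 0, 0, 0, 0, 0, 0.167], [88, -0.21, -0.42, 0, 0, 0, 0], [88, 0, 0, 0.32, 0, 0, 0], [88, 0, 0, 0.32, 0, 0, 0], [88, 0, 0, 0, 0, 0, 0], [88, 0, 0, 0, 0, 0, 0]]'
python3 - <<'E'
from h import *
s=manip.sense();im=get_image("wrist")[:,:,::-1];cv2.imwrite("pics/w2.png",im);np.save("w2.npy",np.r_[s["position"],s["orientation"]]);print(s["t"],s["position"],s["orientation"])
u,v=proj(np.array([[593.5,189.4,79.]]),s)[0];print(u,v);u,v=int(u),int(v)
c=im[v-50:v+50,u-50:u+50];g=cv2.createCLAHE(4,(3,3)).apply(np.ascontiguousarray(c[...,1]))
a=[cv2.resize(x,(400,400),interpolation=cv2.INTER_CUBIC) for x in (c,cv2.cvtColor(g,8))];cv2.imwrite("pics/w2c.png",np.hstack(a))
E
```

```text
t: 3.58
position: [524.5, 196.3, 56.3]
orientation: [0.999, -0.05, 0.002, -0.001]
wrist_force: [-0.2, -0.1, 0.5]
width: 87.7
gripper_force: 0.0
3.575 [524.45585766 196.34330726  56.29191705] [ 9.98758775e-01 -4.97767428e-02  1.68015343e-03 -6.02624510e-04]
250.1807 125.04264
```

View pics/w2c.png

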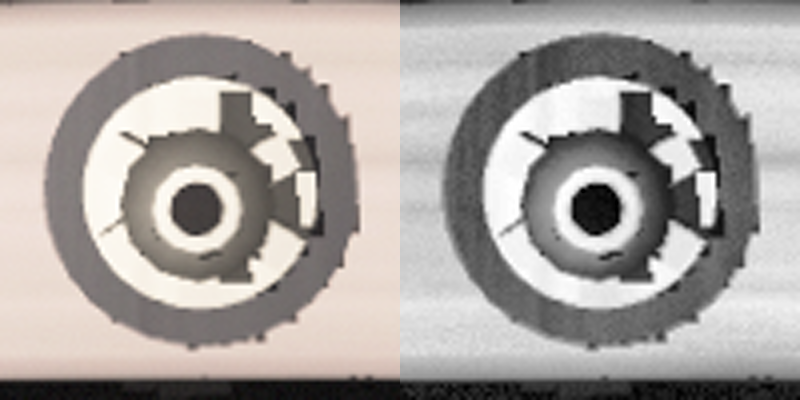

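The closer look shows the ribs clearly. There is one straight up and one straight down in the image (tool x), with the others at 60° steps, and the nose is at crop (197,208). The ribs therefore agree with the closer's axes to within about 1–2°. Next I'll triangulate the pinion and go above the main arm's eye.

Scaled: 51.5 mm is 0.515, -50 mm is -0.5.

```bash
python3 -m inch '[[88, 0, 0, -0.5, 0, 0, 0], [88, 0, 0, -0.25, 0, 0, -0.167], [88, 0, 0, 0, 0, 0, -0.167], [88, 0, 0, 0, 0, 0, -0.167], [88, 0, 0, 0, 0, 0, -0.167], [88, -0.278, 0.515, 0, 0, 0, 0], [88, -0.278, 0.515, 0, 0, 0, 0], [88, -0.278, 0.515, 0, 0, 0, 0], [88, -0.278, 0.515, 0, 0, 0, 0], [88, -0.278, 0.515, 0, 0, 0, 0], [88, -0.278, 0.515, 0, 0, 0, 0], [88, -0.278, 0.515, 0, 0, 0, 0]]'
python3 -m inch '[[88, 0, 0, 0, 0, 0, 0], [88, 0, 0, 0, 0, 0, 0]]'
python3 - <<'E'
from h import *
L=[]
for n,u,v in(("w1",245.9,124.9),("w2",248.9,126.6)):
    a=np.load(n+".npy");s=dict(position=a[:3],orientation=a[3:]);L.append(ray("wrist",u,v,s));print(n,onz("wrist",u,v,88,s))
(o1,d1),(o2,d2)=L;k=np.linalg.lstsq(np.c_[d1,-d2],o2-o1,rcond=None)[0];print("tri",o1+k[0]*d1,o2+k[1]*d2)
P=lambda x,y:onz("wrist",200+x/4,75+y/4,79,s)[:2]
for a,b in(((220,130),(220,92)),((150,148),(122,132)),((125,220),(103,232))):
    d=P(*b)-P(*a);print("edge yaw",np.degrees(np.arctan2(d[1],d[0])))
s=manip.sense();im=get_image("wrist")[:,:,::-1];cv2.imwrite("pics/w3.png",im);np.save("w3.npy",np.r_[s["position"],s["orientation"]]);print(s["t"],s["position"],s["orientation"])
e=onz("top",336.5,169.3,18);print("eye top",e,"elbow",onz("top",307.5,129.3,18))
print(proj(np.array([e]),s))
E
```

```text
t: 5.12
position: [554.0, -214.9, 131.4]
orientation: [0.96, 0.28, 0.002, 0.001]
wrist_force: [0.9, -0.1, -0.5]
width: 87.8
gripper_force: 0.0
t: 5.38
position: [553.8, -212.4, 130.0]
orientation: [0.96, 0.28, 0.001, 0.0]
wrist_force: [0.8, 0.8, 0.9]
width: 87.5
gripper_force: 0.0
w1 [593.55390709 189.89857268  88.        ]
w2 [592.84065926 189.97731455  88.        ]
tri [593.70504485 189.93572946  90.1271421 ] [592.99635128 189.92789541  90.17763306]
edge yaw -5.7154443671293365
edge yaw 53.69645823277403
edge yaw 112.36762186597764
5.375 [ 553.75449862 -212.41778204  130.04245894] [9.59934883e-01 2.80221587e-01 8.70058078e-04 3.53993277e-04]
eye top [ 558.05611097 -214.70677959   18.        ] elbow [ 698.48423006 -116.5264775    18.        ]
[[256.65732 189.72112]]
```

View pics/w3.png

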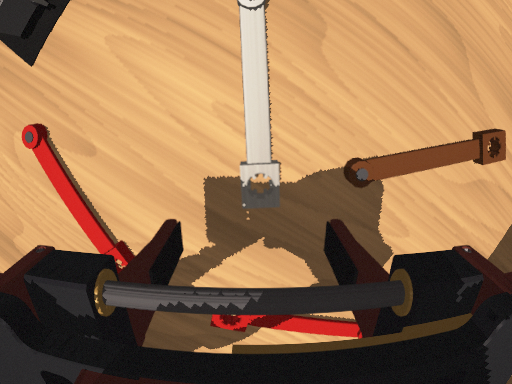

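The wrist view shows the eye block spanning (242–279, 162–207), the bar running up the image to the elbow near (253,2), and the brown and red decoys clear of it. Now I'll measure it by rays.

```bash
python3 - <<'E'
from h import *
a=np.load("w3.npy");s=dict(position=a[:3],orientation=a[3:]);im=cv2.imread("pics/w3.png");h=cv2.cvtColor(im,cv2.COLOR_BGR2HSV)
m=(h[...,1]<60)&(h[...,2]>140)
pts=[]
for v in range(20,150,10):
    u=np.where(m[v,225:300])[0]+225;pts.append([onz("wrist",u.mean(),v,12,s)[:2],onz("wrist",u.min(),v,12,s)[:2],onz("wrist",u.max()+1,v,12,s)[:2]])
pts=np.array(pts);print("width",np.linalg.norm(pts[:,1]-pts[:,2],axis=1).round(1))
d=pts[-1,0]-pts[0,0];vx,vy,x0,y0=cv2.fitLine(pts[:,0].astype(np.float32),2,0,.01,.01).ravel()
if vx<0:vx,vy=-vx,-vy
print("yaw",np.degrees(np.arctan2(vy,vx)))
e=onz("wrist",261,184.5,18,s);print("eye",e)
for p in((242,162),(280,162),(280,207),(242,207)):print(p,onz("wrist",*p,18,s))
n=np.array([-vy,vx]);print("off axis",(e[:2]-[x0,y0])@n)
M=R.from_quat(s["orientation"]).as_matrix();print("tool delta",M.T@(e-s["position"]),"tool yaw",np.degrees(np.arctan2(M[1,0],M[0,0])))
E
```

```text
width [21.4 21.3 21.3 21.3 21.3 21.3 21.3 21.3 21.4 21.5 20.7 20.8 20.9]
yaw 35.22941
eye [ 564.1380002  -215.34271556   18.        ]
(242, 162) [ 572.25877508 -190.57039964   18.        ]
(280, 162) [ 589.9494246  -218.24747386   18.        ]
(280, 207) [ 555.69005946 -241.28503389   18.        ]
(242, 207) [ 537.31169392 -212.34255076   18.        ]
off axis -1.1989777789470466
tool delta [  7.01426405   7.92099943 112.06222742] tool yaw 32.54692431176041
```

Scaled: 5 mm is 0.05, 45 mm is 0.45.

```bash
python3 -m inch '[[88, 0.07, 0.075, 0, 0, 0, -0.047], [88, 0, 0, 0.45, 0, 0, 0], [88, 0, 0, 0.35, 0, 0, 0], [88, 0, 0, 0.2, 0, 0, 0], [88, 0, 0, 0.05, 0, 0, 0], [88, 0, 0, 0, 0, 0, 0], [88, 0, 0, 0, 0, 0, 0]]'
python3 -m inch '[[30, 0, 0, 0, 0, 0, 0], [30, 0, 0, 0, 0, 0, 0], [30, 0, 0, 0, 0, 0, 0], [30, 0, 0, 0, 0, 0, 0], [30, 0, 0, 0, 0, 0, 0], [30, 0, 0, 0, 0, 0, 0], [30, 0, 0, 0, 0, 0, 0], [30, 0, 0, 0, 0, 0, 0]]' 55
```

```text
t: 6.3
position: [564.3, -215.3, 25.5]
orientation: [0.953, 0.303, 0.001, 0.001]
wrist_force: [0.1, 0.3, -0.6]
width: 87.8
gripper_force: 0.0
t: 7.3
position: [563.2, -214.8, 23.5]
orientation: [0.953, 0.303, -0.0, -0.0]
wrist_force: [-1.2, 1.7, -0.2]
width: 33.8
gripper_force: 55.0
```

```bash
python3 -m inch '[[30, 0, 0, -0.3, 0, 0, 0], [30, 0, 0, -0.4, 0, 0, 0], [30, 0, 0, -0.4, 0, 0, -0.1], [30, 0, 0, 0, 0, 0, -0.18], [30, 0, 0, 0, 0, 0, -0.18], [30, 0, 0, 0, 0, 0, -0.18], [30, 0, 0, 0, 0, 0, -0.18], [30, 0, 0, 0, 0, 0, -0.18], [30, 0, 0, 0, 0, 0, -0.18], [30, 0, 0, 0, 0, 0, -0.18], [30, 0, 0, 0, 0, 0, -0.18], [30, 0, 0, 0, 0, 0, -0.18]]'
python3 -m inch '[[30, 0, 0, 0, 0, 0, -0.18], [30, 0, 0, 0, 0, 0, -0.18], [30, 0, 0, 0, 0, 0, -0.18], [30, 0, 0, 0, 0, 0, -0.16], [30, 0, 0, 0, 0, 0, 0], [30, 0, 0, 0, 0, 0, 0]]'
python3 - <<'E'
from h import *
s=manip.sense();im=get_image("wrist")[:,:,::-1];cv2.imwrite("pics/w4.png",im);np.save("w4.npy",np.r_[s["position"],s["orientation"]])
M=R.from_quat(s["orientation"]).as_matrix();print(s["t"],s["position"],"yaw",np.degrees(np.arctan2(M[1,0],M[0,0])),s["q"],s["wrist_force"],s["torque"])
print("tool delta to pinion",M.T@(np.array([593.3,189.9,64])-s["position"]))
E
```

```text
t: 8.8
position: [563.2, -215.0, 132.9]
orientation: [0.389, 0.921, -0.0, -0.0]
wrist_force: [0.0, 0.7, -2.6]
width: 33.5
gripper_force: 55.0
t: 9.55
position: [563.3, -214.9, 133.2]
orientation: [0.054, 0.999, 0.0, -0.0]
wrist_force: [-0.6, -0.1, -1.6]
width: 34.0
gripper_force: 55.0
9.55 [ 563.26926022 -214.89492173  133.22928037] yaw 173.75736549350825 [-4.20924487e-01  1.05324055e-01  1.41244509e+00  5.26923179e-05
  1.62416788e+00 -1.88276346e+00] [-0.59650218 -0.10416722 -1.64318006] [ 0.02497433 -0.23611344 -0.02438632]
tool delta to pinion [ 14.14279011 405.64934471  69.29688213]
```

View pics/w4.png

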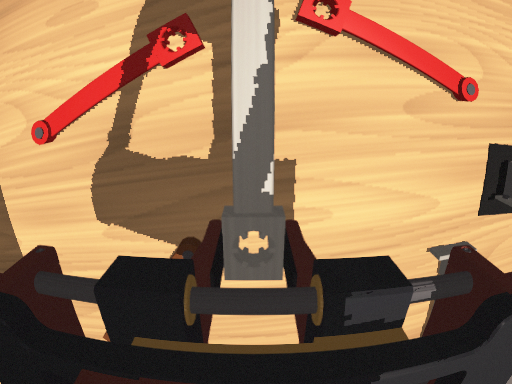

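The held eye is gripped squarely: the block spans (222–286, 207–280), its grooved hole is at (254,243), and the bar runs straight up the image. I'll compute the hole in tool coordinates.

```bash
python3 - <<'E'
from h import *
s=dict(position=np.zeros(3),orientation=np.array([0,0,0,1.]))
f=lambda u,v,z=6.5:onz("wrist",u,v,z,s).round(1)
for p in((222,207),(286,207),(283,280),(225,280)):print(p,f(*p))
print("hole top",f(254,243),"mid",f(254,243,15))
for p in((233,20),(274,20),(234,200),(272,200)):print(p,f(*p,12.5))
im=cv2.imread("pics/w4.png");c=im[190:295,205:305];cv2.imwrite("pics/w4c.png",cv2.resize(c,None,fx=5,fy=5,interpolation=cv2.INTER_CUBIC))
h=cv2.cvtColor(c,cv2.COLOR_BGR2HSV);m=((h[...,1]>70)&(h[...,2]>120)).astype(np.uint8);n,l,st,ce=cv2.connectedComponentsWithStats(m)
for i in range(1,n):
    if st[i,4]>50:print(st[i],ce[i]+[205,190])
E
```

```text
(222, 207) [ 24.5 -17.5   6.5]
(286, 207) [24.5 16.1  6.5]
(283, 280) [-21.3  16.3   6.5]
(225, 280) [-21.3 -17.7   6.5]
hole top [ 3.5 -0.7  6.5] mid [-0.8 -0.7 15. ]
(233, 20) [121.7 -11.3  12.5]
(274, 20) [121.7   9.5  12.5]
(234, 200) [ 26.4 -11.5  12.5]
(272, 200) [26.4  9.  12.5]
[ 69   0  31  51 664] [294.15210843 205.91566265]
[  0  10  27  17 193] [215.52331606 208.68393782]
[ 33  40  31  24 471] [253.08917197 242.03184713]
[ 15  78  67  20 604] [253.1192053  282.41887417]
```

View pics/w4c.png

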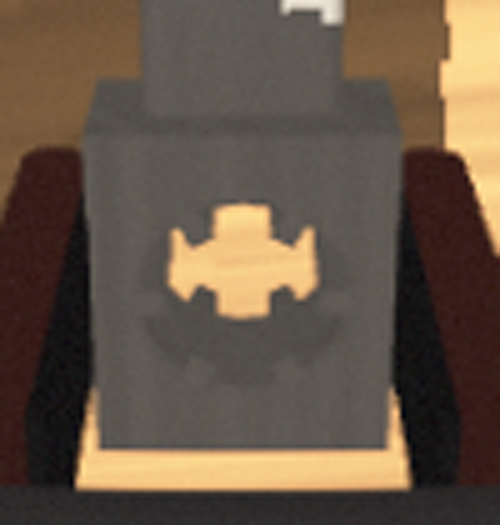

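```bash
python3 -m inch '[[30, 0.02, 0.4, 0, 0, 0, 0], [30, 0.02, 0.56, 0, 0, 0, 0], [30, 0.02, 0.56, 0, 0, 0, 0], [30, 0.02, 0.56, 0, 0, 0, 0], [30, 0.02, 0.56, 0, 0, 0, 0], [30, 0.02, 0.56, 0, 0, 0, 0], [30, 0.02, 0.5, 0, 0, 0, 0], [30, 0.003, 0.35, 0, 0, 0, 0], [30, 0, 0, 0, 0, 0, 0], [30, 0, 0, 0, 0, 0, 0], [30, 0, 0, 0, 0, 0, 0]]'
cat > st.py <<'E'
from h import *
s=manip.sense();M=R.from_quat(s["orientation"]).as_matrix()
print("t",round(s["t"],2),"p",s["position"].round(2),"yaw",np.degrees(np.arctan2(M[1,0],M[0,0])).round(2),"tilt",M[2,:2].round(4),"F",s["wrist_force"].round(1),"T",s["torque"].round(2))
print("to pinion (tool)",(M.T@(np.array([593.3,189.3,64])-s["position"])).round(2))
E
python3 st.py
```

```text
t: 10.98
position: [592.0, 188.1, 133.6]
orientation: [0.054, 0.999, -0.0, 0.0]
wrist_force: [-0.4, 0.6, -1.6]
width: 33.5
gripper_force: 55.0
t 10.97 p [591.99 188.09 133.62] yaw 173.82 tilt [-0.0001 -0.0004] F [-0.4  0.6 -1.6] T [ 0.07 -0.28  0.04]
to pinion (tool) [-1.16  1.37 69.62]
```

Scaled: 10 mm is 0.1, 1.3 mm is 0.013.

```bash
python3 -m inch '[[30, -0.012, 0.013, 0, 0, 0, 0], [30, 0, 0, 0.1, 0, 0, 0], [30, 0, 0, 0.1, 0, 0, 0], [30, 0, 0, 0, 0, 0, 0], [30, 0, 0, 0, 0, 0, 0]]' ; python3 st.py; python3 -m inch '[[30, 0, 0, 0.02, 0, 0, 0], [30, 0, 0, 0.02, 0, 0, 0], [30, 0, 0, 0.01, 0, 0, 0], [30, 0, 0, 0, 0, 0, 0]]';python3 st.py
```

```text
t: 11.6
position: [593.1, 190.5, 113.4]
orientation: [0.053, 0.999, -0.0, -0.0]
wrist_force: [-0.5, 0.1, -2.7]
width: 33.3
gripper_force: 55.0
t 11.6 p [593.1  190.51 113.39] yaw 173.94 tilt [ 0.0004 -0.0001] F [-0.5  0.1 -2.7] T [ 0.1  -0.27 -0.04]
to pinion (tool) [-0.35 -1.18 49.39]
t: 12.1
position: [593.1, 190.5, 108.5]
orientation: [0.053, 0.999, -0.0, -0.0]
wrist_force: [-0.8, 0.3, -1.2]
width: 33.7
gripper_force: 55.0
t 12.1 p [593.13 190.48 108.46] yaw 173.94 tilt [ 0.0002 -0.0001] F [-0.8  0.3 -1.2] T [ 0.05 -0.26  0.03]
to pinion (tool) [-0.3  -1.16 44.46]
```

Scaled: -1 mm is -0.01, 1 mm is 0.01.

```bash
python3 -m inch '[[30, -0.003, -0.01, 0, 0, 0, 0], [30, 0, 0, 0.01, 0, 0, 0], [30, 0, 0, 0.01, 0, 0, 0], [30, 0, 0, 0.01, 0, 0, 0], [30, 0, 0, 0, 0, 0, 0]]';python3 st.py; python3 -m inch '[[30, 0, 0, 0.01, 0, 0, 0], [30, 0, 0, 0.01, 0, 0, 0], [30, 0, 0, 0, 0, 0, 0], [30, 0, 0, 0, 0, 0, 0]]';python3 st.py
```

```text
t: 12.72
position: [593.4, 189.7, 105.5]
orientation: [0.053, 0.999, 0.0, 0.0]
wrist_force: [0.2, 1.3, -2.4]
width: 33.5
gripper_force: 55.0
t 12.72 p [593.37 189.66 105.54] yaw 173.95 tilt [0.     0.0003] F [ 0.2  1.3 -2.4] T [ 0.25 -0.29  0.06]
to pinion (tool) [ 3.000e-02 -3.800e-01  4.154e+01]
t: 13.22
position: [593.4, 189.7, 103.6]
orientation: [0.053, 0.999, 0.0, 0.0]
wrist_force: [0.1, 3.0, -2.2]
width: 33.4
gripper_force: 55.0
t 13.22 p [593.4  189.72 103.6 ] yaw 173.95 tilt [-0.0001  0.0004] F [ 0.1  3.  -2.2] T [ 0.52 -0.32  0.01]
to pinion (tool) [ 0.05 -0.44 39.6 ]
```

```bash
python3 -m inch '[[30, 0, 0.006, 0, 0, 0, 0], [30, 0, 0, 0.01, 0, 0, 0], [30, 0, 0, 0.01, 0, 0, 0], [30, 0, 0, 0, 0, 0, 0], [30, 0, 0, 0, 0, 0, 0]]';python3 st.py;  python3 -m inch '[[30, 0, 0, 0.01, 0, 0, 0], [30, 0, 0, 0.01, 0, 0, 0], [30, 0, 0, 0, 0, 0, 0], [30, 0, 0, 0, 0, 0, 0]]';python3 st.py
```

```text
t: 13.85
position: [593.4, 190.0, 101.4]
orientation: [0.053, 0.999, -0.0, -0.0]
wrist_force: [0.5, 1.1, -2.2]
width: 33.7
gripper_force: 55.0
t 13.85 p [593.38 190.02 101.37] yaw 173.94 tilt [ 0.0003 -0.0002] F [ 0.5  1.1 -2.2] T [ 0.23 -0.23  0.05]
to pinion (tool) [-1.000e-02 -7.100e-01  3.737e+01]
t: 14.35
position: [593.4, 190.1, 99.5]
orientation: [0.053, 0.999, -0.0, -0.0]
wrist_force: [-0.0, 0.5, -3.0]
width: 33.6
gripper_force: 55.0
t 14.35 p [593.41 190.06  99.47] yaw 173.94 tilt [ 0.0001 -0.    ] F [-0.   0.5 -3. ] T [ 0.3  -0.18 -0.01]
to pinion (tool) [ 2.000e-02 -7.600e-01  3.547e+01]
```

Past the rib tops with no push, so it has meshed. Continuing down.

Scaled: 1.5 mm is 0.015.

```bash
python3 -m inch '[[30, 0, 0, 0.015, 0, 0, 0], [30, 0, 0, 0.015, 0, 0, 0], [30, 0, 0, 0.015, 0, 0, 0], [30, 0, 0, 0, 0, 0, 0], [30, 0, 0, 0, 0, 0, 0]]';python3 st.py;  python3 -m inch '[[30, 0, 0, 0.015, 0, 0, 0], [30, 0, 0, 0.015, 0, 0, 0], [30, 0, 0, 0.01, 0, 0, 0], [30, 0, 0, 0, 0, 0, 0], [30, 0, 0, 0, 0, 0, 0]]';python3 st.py
```

```text
t: 14.98
position: [593.4, 190.1, 94.8]
orientation: [0.053, 0.999, -0.0, -0.0]
wrist_force: [-0.2, 2.0, -2.8]
width: 33.7
gripper_force: 55.0
t 14.97 p [593.39 190.08  94.82] yaw 173.94 tilt [ 0.0003 -0.    ] F [-0.2  2.  -2.8] T [ 0.36 -0.23 -0.  ]
to pinion (tool) [-1.000e-02 -7.800e-01  3.082e+01]
t: 15.6
position: [593.4, 190.1, 91.0]
orientation: [0.053, 0.999, 0.0, -0.0]
wrist_force: [-0.4, 3.0, -2.1]
width: 33.8
gripper_force: 55.0
t 15.6 p [593.42 190.11  90.96] yaw 173.94 tilt [0.0001 0.0001] F [-0.4  3.  -2.1] T [ 0.46 -0.18  0.02]
to pinion (tool) [ 0.03 -0.82 26.96]
```

```bash
python3 -m inch '[[30, 0, 0.004, 0.01, 0, 0, 0], [30, 0, 0, 0.01, 0, 0, 0], [30, 0, 0, 0, 0, 0, 0], [30, 0, 0, 0, 0, 0, 0]]';python3 st.py;  python3 -m inch '[[30, 0, 0, 0.007, 0, 0, 0], [30, 0, 0, 0, 0, 0, 0], [30, 0, 0, 0, 0, 0, 0]]';python3 st.py
```

```text
t: 16.1
position: [593.5, 190.2, 88.8]
orientation: [0.053, 0.999, -0.0, -0.0]
wrist_force: [0.0, 1.0, -2.5]
width: 33.8
gripper_force: 55.0
t 16.1 p [593.46 190.21  88.85] yaw 173.93 tilt [ 0.0002 -0.0004] F [ 0.   1.  -2.5] T [ 0.1  -0.24  0.02]
to pinion (tool) [ 0.06 -0.91 24.85]
t: 16.48
position: [593.5, 190.4, 88.3]
orientation: [0.053, 0.999, -0.0, -0.0]
wrist_force: [-0.4, -0.2, -2.1]
width: 33.8
gripper_force: 55.0
t 16.48 p [593.49 190.37  88.35] yaw 173.93 tilt [ 0.     -0.0001] F [-0.4 -0.2 -2.1] T [ 0.02 -0.3   0.02]
to pinion (tool) [ 0.08 -1.08 24.35]
```

Units first: shifts go in units of 100 mm. So 0.4 mm is 0.004.

```bash
for i in 1; do python3 -m inch '[[30, 0, 0, 0.004, 0, 0, 0], [30, 0, 0, 0, 0, 0, 0], [30, 0, 0, 0, 0, 0, 0]]' >/dev/null;python3 st.py; python3 -m inch '[[30, 0, 0, 0.004, 0, 0, 0], [30, 0, 0, 0, 0, 0, 0], [30, 0, 0, 0, 0, 0, 0]]'>/dev/null;python3 st.py; done
```

```text
t 16.85 p [593.49 190.44  87.97] yaw 173.94 tilt [ 0. -0.] F [-1.3  0.9 -1.9] T [ 0.07 -0.24  0.02]
to pinion (tool) [ 0.07 -1.15 23.97]
t 17.23 p [593.49 190.45  87.58] yaw 173.94 tilt [ 0. -0.] F [-0.5 -0.5 -2. ] T [ 0.03 -0.31  0.04]
to pinion (tool) [ 0.07 -1.16 23.58]
```

Scaled: 0.4 mm is 0.004.

```bash
python3 -m inch '[[30, 0, 0, 0.004, 0, 0, 0], [30, 0, 0, 0, 0, 0, 0], [30, 0, 0, 0, 0, 0, 0]]' >/dev/null;python3 st.py; python3 -m inch '[[30, 0, 0, 0.003, 0, 0, 0], [30, 0, 0, 0, 0, 0, 0], [30, 0, 0, 0, 0, 0, 0]]'>/dev/null;python3 st.py
```

```text
t 17.6 p [593.5  190.45  87.48] yaw 173.94 tilt [-0.0002  0.0001] F [-0.8 -1.5  0.5] T [-0.   -0.01  0.01]
to pinion (tool) [ 0.08 -1.17 23.48]
t 17.98 p [593.53 190.44  87.43] yaw 173.94 tilt [-0.0003  0.0001] F [-3.  -1.2  4.5] T [-0.17  0.28  0.01]
to pinion (tool) [ 0.12 -1.17 23.43]
```

Scaled: 0.3 mm is 0.003, 0.1 mm is 0.001.

```bash
python3 -m inch '[[30, 0.001, 0, 0.003, 0, 0, 0], [30, 0, 0, 0, 0, 0, 0], [30, 0, 0, 0, 0, 0, 0]]' >/dev/null;python3 st.py; python3 -m inch '[[30, 0.001, 0, 0.0015, 0, 0, 0], [30, 0, 0, 0, 0, 0, 0], [30, 0, 0, 0, 0, 0, 0], [30, 0, 0, 0, 0, 0, 0]]'>/dev/null;python3 st.py
```

```text
t 18.35 p [593.55 190.46  87.44] yaw 173.94 tilt [-0.0008  0.0002] F [-3.5 -1.5  6.2] T [-0.14  0.39  0.02]
to pinion (tool) [ 0.14 -1.19 23.44]
t 18.85 p [593.52 190.47  87.44] yaw 173.94 tilt [-0.001   0.0002] F [-3.2 -1.3  7.4] T [-0.2   0.41 -0.02]
to pinion (tool) [ 0.12 -1.2  23.44]
```

```bash
python3 -m inch '[[30, 0.0025, 0, 0, 0, 0, 0], [30, 0, -0.001, 0.001, 0, 0, 0], [30, 0, 0, 0, 0, 0, 0]]' >/dev/null;python3 st.py; python3 -m inch '[[30, 0.001, 0, 0.002, 0, 0, 0], [30, 0, 0, 0, 0, 0, 0], [30, 0, 0, 0, 0, 0, 0], [30, 0, 0, 0, 0, 0, 0]]'>/dev/null;python3 st.py
```

```text
t 19.23 p [593.51 190.45  87.42] yaw 173.94 tilt [-0.0017  0.0005] F [-2.2 -0.9  5.8] T [-0.13  0.22  0.01]
to pinion (tool) [ 0.13 -1.18 23.42]
t 19.73 p [593.48 190.46  87.44] yaw 173.93 tilt [-0.0019  0.0006] F [-2.1 -0.9  5.5] T [-0.14  0.24 -0.01]
to pinion (tool) [ 0.1  -1.19 23.44]
```

```bash
python3 -m inch '[[30, 0, 0, 0.0035, 0, 0, 0], [30, 0, 0, 0, 0, 0, 0], [30, 0, 0, 0, 0, 0, 0]]' >/dev/null;python3 st.py; python3 -m inch '[[30, 0, 0, 0.0035, 0, 0, 0], [30, 0, 0, 0, 0, 0, 0], [30, 0, 0, 0, 0, 0, 0], [30, 0, 0, 0, 0, 0, 0]]'>/dev/null;python3 st.py
```

```text
t 20.1 p [593.5  190.48  87.44] yaw 173.94 tilt [-0.0021  0.0007] F [-2.7 -0.8  9.4] T [-0.23  0.36 -0.03]
to pinion (tool) [ 0.12 -1.21 23.44]
t 20.6 p [593.51 190.45  87.38] yaw 173.93 tilt [-0.0022  0.0006] F [-4.1 -1.2  9.1] T [-0.2   0.42  0.05]
to pinion (tool) [ 0.14 -1.18 23.38]
```

```bash
python3 -m inch '[[30, 0.001, 0, 0.002, 0, 0, 0], [30, 0, 0, 0, 0, 0, 0], [30, 0, 0, 0, 0, 0, 0]]' >/dev/null;for i in 1 2 3; do python3 st.py|head -1;python3 -m inch '[[30, 0, 0, 0, 0, 0, 0], [30, 0, 0, 0, 0, 0, 0], [30, 0, 0, 0, 0, 0, 0], [30, 0, 0, 0, 0, 0, 0]]'>/dev/null;done;python3 st.py
```

```text
t 20.98 p [593.51 190.46  87.4 ] yaw 173.93 tilt [-0.0026  0.0007] F [-4.2 -1.4  9.8] T [-0.3   0.45  0.05]
t 21.48 p [593.5  190.48  87.39] yaw 173.93 tilt [-0.0025  0.0007] F [-4.1 -2.5 10.1] T [-0.25  0.49 -0.03]
t 21.98 p [593.49 190.47  87.39] yaw 173.94 tilt [-0.0026  0.0007] F [-2.6 -0.8  9. ] T [-0.28  0.47  0.06]
t 22.48 p [593.49 190.47  87.39] yaw 173.93 tilt [-0.0025  0.0007] F [-4.1 -1.5  9.3] T [-0.24  0.45 -0.01]
to pinion (tool) [ 0.12 -1.2  23.39]
```

Scaled: 0.3 mm is 0.003.

```bash
python3 -m inch '[[30, 0, 0, 0.003, 0, 0, 0], [30, 0, 0, 0, 0, 0, 0], [30, 0, 0, 0, 0, 0, 0]]' >/dev/null;for i in 1 2 3; do python3 st.py|head -1;python3 -m inch '[[30, 0, 0, 0, 0, 0, 0], [30, 0, 0, 0, 0, 0, 0]]'>/dev/null;done;python3 st.py
python3 - <<'E'
from h import *
im=get_image("top")[:,:,::-1];h=cv2.cvtColor(im,cv2.COLOR_BGR2HSV)
a=cv2.imread("pics/top0.png");d=cv2.absdiff(a,im).max(2)
for n,(x0,y0,x1,y1) in dict(fore=(258,78,285,145),kettle=(125,132,163,178)).items():print(n,(d[y0:y1,x0:x1]>50).mean())
E
```

```text
t 22.85 p [593.49 190.47  87.35] yaw 173.93 tilt [-0.0026  0.0007] F [-4.9 -1.6 10.5] T [-0.3   0.62  0.04]
t 23.1 p [593.49 190.48  87.39] yaw 173.94 tilt [-0.0027  0.0007] F [-4.9 -2.2 11.1] T [-0.23  0.6   0.02]
t 23.35 p [593.5  190.48  87.37] yaw 173.93 tilt [-0.0027  0.0008] F [-4.8 -1.6 11.4] T [-0.33  0.63 -0.01]
t 23.6 p [593.52 190.47  87.4 ] yaw 173.93 tilt [-0.0027  0.0008] F [-4.5 -1.4 12.1] T [-0.28  0.51 -0.01]
to pinion (tool) [ 0.16 -1.2  23.4 ]
fore 0.0
kettle 0.0
```

Seated at the collar height (TCP 87.4 − 23.5 ≈ 64 mm). The wrist reads about 11–12 N, steady, and the bystanders haven't moved, so I'm handing in.

```bash
python3 -c "
from workcell import workorder;print(workorder.hand_in())"
```

```text
the job is handed in; nothing more can be done
None
```

The main arm's eye is meshed on the pinion and down on the collar, its bar pointing squarely out over the closer's plain front; the gripper is still on it, pressing down at about 11–12 N at the wrist (about 13–14 N with the arm's own weight), and I handed the job in at 23.6 s with the forearm and kettlebell unmoved.

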